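# Contactor contact test: load the nest, hold the cam lever at top lift

## Task

Load the loose contactor into the contact-test jig, seated flat and square at the bottom of the black pocket (either row of terminals may face the pins). Then take the cam lever from its rest stop round to the cam's highest lift, where the arm stands right over the pointed index stud in line with the slide, so that the sprung pins press on the terminals. The lever springs back if let go, so finish while still holding it there for the reading; leave the other things on the bench alone.

Things in the scene. Friction and masses are not known exactly. Their poses are not given: they have to be found in the camera images.
- contactor: Small grey contactor, four screw terminals on a ledge at each end, blue tab on top; 58 x 45 x 52 mm, 0.2 to 0.45 kg. Origin: centre of its underside, z up. x runs along the 58 mm length through both terminal rows. Lower part 58 x 44 mm to 34 mm height, above it 44 x 44 mm; the sides at y = +-22 mm are flat over the full height: grasp across them. Either way round in yaw is the same.
- jig: Contact-test jig, fixed to the bench: aluminium plate 130 (x) x 186 (y) mm, its top 16 mm above the bench; black nest at the +y end, in the middle a carriage on two guide rods that slides along y, cam lever at the -y end. Origin on the bench, under the middle of the width, 15.5 mm to -y of the plate's middle. Its place and yaw vary.
- nest (a point): Centre of the pocket's floor, 16 mm above the bench, axes as the jig. Pocket 48 mm (x) by 61 mm (y): the contactor goes in with its 58 mm length along the jig's y. Walls 12 mm high above the floor, 30 mm at the far (+y) end, with a 4 mm 45-degree lead-in at the inner top edges. Lever at rest: four pins end 2 to 5 mm short of the contactor, 22 mm above the floor.
- cam_lever (a joint): Angle of the cam lever about its upright pivot, rad, growing counterclockwise from above: 0 at its rest stop, 1.80 at highest lift (arm along the jig's -y, right over the index stud), 2.15 at the far stop, where lift has fallen again. A spring pulls it to 0 all the way: some 1.3 N at the knob at rest, 3.5 N at the top. Arm 14 mm wide, its top 59 mm above the bench.
- cam_pivot (a point): Point on the lever's pivot axis, 60 mm above the bench, axes as the jig. The knob moves round it at 95 mm radius: with the lever at angle q it stands at x = -95*sin(1.80-q), y = -95*cos(1.80-q) mm from here, in the jig's axes.
- index_stud (a point): Tip of the pointed steel index stud on the base plate, 46.5 mm above the bench; at highest lift the lever arm stands right over it.
- lever_knob: Upright black round knob at the end of the lever, 21 mm diameter, 35 mm high, free to spin on the lever. Origin on its axis at its foot, 60 mm above the bench; top 95 mm above the bench. Can be pinched from above, or the lever pushed by it.
- contact_pins: Row of four brass contact pins on the carriage. They move up to 9.8 mm towards +y of the jig as the lever goes to highest lift and are sprung: at the top they press on the seated contactor with about 10 N. Origin that of the jig, shifted along y by their travel.
- screwdriver: Bystander: screwdriver with a yellow handle, 224 mm, lying at the front of the bench.
- hex_key: Bystander: black hex key, 98 x 31 x 6 mm.
- side_cutters: Bystander: side cutters with blue handles, 110 x 50 x 16 mm.
- terminals: Bystander: short row of rail terminals, 42 x 43 x 40 mm.
- tape_measure: Bystander: yellow tape measure, 32 x 70 x 62 mm.
- relay: Bystander: grey plug-in relay with a black top, 38 x 28 x 38 mm.
- parts_tray: Bystander: grey small-parts box, 90 x 105 x 37 mm.

How it is judged:
By the outcome, as a careful person would: the job done as asked, in the order asked, and still so for the second after the job is handed in, while the arm keeps its last pose, push and grip.
It also fails if it takes over 50 s, if anything falls off the work surface, if the arm or the gripper's body presses on something with over 40 N, if the wrist force passes 120 N, or if a joint passes its speed limit or range.

## Robot

A 7-joint arm with a two-finger parallel gripper is mounted at the origin on a cart in front of the work surface, level with it; the furniture and walls round the work are solid. World frame = base frame: x ahead of the robot, y to its left, z up, the work surface at z = 0. Lengths are in m, angles in rad, forces in N, time in s.
With the tool pointing down it reaches from about 0.425 to 1.025 m from the base axis. Payload 3.6 kg.
Tool frame: the origin (TCP) lies midway between the tips of the shut fingers; the grasp point (between the pads) lies 19 mm behind it; z points along the fingers, y is the line along which they close (so a half turn about z gives the same grasp; the last joint's range is limited). The gripper opens to 85 mm and grips with 20 to 120 N. Pads are 22 mm wide; open, the fingers measure 114 mm over their backs; the gripper's body (76 mm by 85 mm) begins 54 mm behind the grasp point. The pads swing forward as they close: fully open they stand 13 mm farther back than shut.
Start: joints at [1.095, 0.591, 0.048, 1.609, -0.033, 0.943, -0.034], TCP at [0.271, -0.673, 0.231] pointing down, gripper open.
Joint ranges: [-2.69, 2.69], [-0.47, 2.24], [-1.27, 1.36], [0.19, 2.51], [-1.53, 4.68], [0.08, 2.07], [-3.09, 3.09]. Speed limits (rad/s): [2.57, 2.57, 3.14, 3.14, 3.14, 3.14, 3.14].

## Interface

Orientations are given as a rotation vector (axis times angle).
In Python, from bench import sense, capture, get_calibration, finish_job gives the robot as it stands.
- The arm moves only by the shell command python3 -m creep 'ROWS' [FORCE]. ROWS is text: rows parted by semicolons, each of 5 numbers parted by spaces: the closure, from -1 (fully open) to 1 (shut), then the shift along the tool's x, y, z in m, then the turn about the tool's z in rad. In form: claw tx ty tz turn; .... A call has 1 to 10 rows; each row shifts and turns the commanded pose from where the row before left it, along the tool's axes as they then stand; what a row does not reach is not made up. A row lasts 1/8 s, in which the tool goes at most 62.5 mm and 10.7 degrees, less where a joint would pass 70% of its speed; a pose out of reach is approached as far as the arm can. A call is refused whole if a number of a shift passes 0.0625 or a number of a turn 0.188, either way. A call with a gripper value outside its range is refused whole. The fingers move at their own pace and stop on an object; FORCE is the grip in N (left out, the last holds). Time passes only in rows, so rows that do not move let the fingers close. It gives the time, the measured TCP pose, the force, the opening and the grip force at its end, in the units of the state.
- sense(): the state, without advancing time (a new reading comes with each control period).
- capture(name): name is "side" or "top" or "wrist"; returns the picture (384x512x3 uint8, red, green, blue); there is no depth.
- get_calibration(name): a dict with "K" (3x3 intrinsics, pixels), "k1" (the pictures are not rectified: a ray, as slopes to the right and down, at radius r is drawn at 1 + k1 r^2 times it, then the intrinsics apply), "R" (3x3) and "t" (3): a world point X has camera coordinates R X + t. Camera axes: x right, y down, z forward; pixel columns grow to the right and rows downward; lengths in m; the calibration is good to about 2 mm. A picture is of the moment at which its call begins: read the wrist's pose just before it. get_calibration takes no time and is no camera call; for the wrist camera it gives the pose at the moment of the call.
- finish_job(): hands the job in; it is judged then, once.
The state is a dict: "t": time; "joint_pos": joint angles; "joint_velocities": joint speeds; "tau": joint torques, N m; "ee_pos": TCP position; "tcp_rot": TCP orientation; "wrist_force": force on the tool from outside, world axes, zero at the start; "wrist_torque": the same for the moment, N m; "grip_width": opening from 0.0 (shut) to 1.0 (fully open); "finger_force": force on a finger pad.
Only numpy, scipy, OpenCV 4.12 (cv2) and the standard library are available. Lean on these libraries where they do the work, as an engineer would, in place of code of your own. Each camera call takes 0.05 s, during which the arm holds its last target. There are 200 camera calls.

## Working session

There is one attempt and no reset: what is moved stays moved. The work goes in short steps, Python scripts to look and compute and a shell command to move; the robot and the scene stay as the last step left them, time stands still between calls to the robot, and variables do not carry over. Pictures are saved under pics/ and viewed, at most 10 in all, crops included, and the job is handed in when it is done.

```bash
mkdir -p pics
python3 - <<'E'
from bench import *
import cv2,numpy as np
s=sense();print({k:np.round(v,3) for k,v in s.items()})
for n in ("top","side"):
    im=capture(n);cv2.imwrite(f"pics/{n}0.png",cv2.resize(im[:,:,::-1],(800,600),interpolation=cv2.INTER_CUBIC))
    c=get_calibration(n);print(n,c)
E
```

```text
{'t': np.float64(0.0), 'joint_pos': array([ 1.094,  0.592,  0.048,  1.61 , -0.033,  0.943, -0.034]), 'joint_velocities': array([ 0.004,  0.002, -0.001, -0.   , -0.   ,  0.   ,  0.001]), 'tau': array([ 0.0000e+00, -5.4870e+01,  1.5460e+00, -1.9813e+01,  9.0000e-03,
        9.0000e-03,  0.0000e+00]), 'ee_pos': array([ 0.27 , -0.672,  0.23 ]), 'tcp_rot': array([-3.082e+00, -5.970e-01,  1.000e-03]), 'wrist_force': array([-0.303,  0.96 ,  0.493]), 'wrist_torque': array([-0.053, -0.   , -0.011]), 'finger_force': np.float64(0.0), 'grip_width': np.float64(0.998)}
top {'K': array([[397.05609919,   0.        , 253.42265798],
       [  0.        , 397.05609919, 187.37873116],
       [  0.        ,   0.        ,   1.        ]]), 'k1': -0.12769775747476605, 'R': array([[-0.0144115 , -0.99982856, -0.01162604],
       [-0.98179469,  0.01635205, -0.18924006],
       [ 0.18939773,  0.00868715, -0.98186202]]), 't': array([0.12018144, 0.54281297, 0.96847556])}
side {'K': array([[379.5671423 ,   0.        , 258.16149155],
       [  0.        , 379.5671423 , 187.22831304],
       [  0.        ,   0.        ,   1.        ]]), 'k1': -0.0924414385375216, 'R': array([[-0.97104221, -0.23844858, -0.01480881],
       [-0.10511345,  0.48207591, -0.86980111],
       [ 0.21454181, -0.84305699, -0.49318021]]), 't': array([0.5798492 , 0.07051561, 0.9789515 ])}
```

View pics/top0.png

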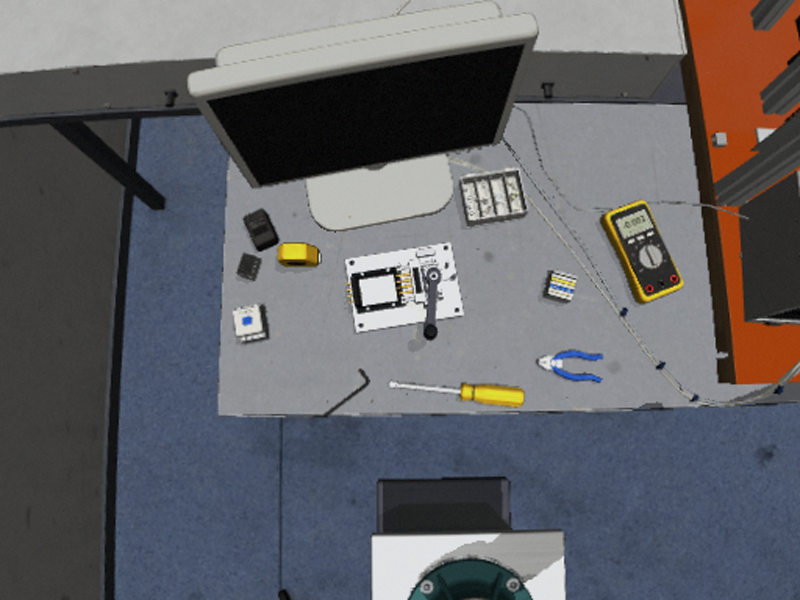

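View pics/side0.png

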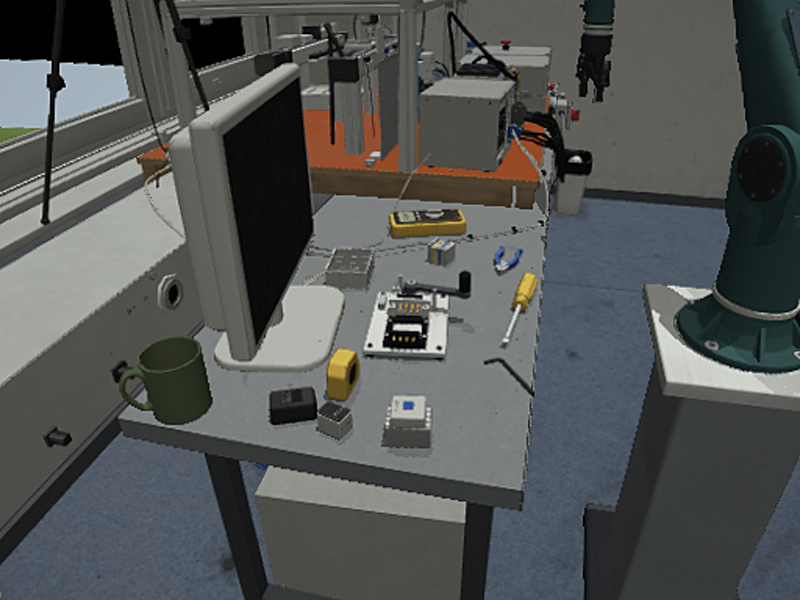

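The top view (800x600) shows the contactor at about (248,322). The jig is centred near (405,287) with its nest to the left (world +y), the pivot at (433,275) and the knob at (430,332). Next come helpers and an enlarged crop.

```bash
cat > h.py <<'E'
from bench import *
import cv2,numpy as np
def pw(c,u,v,z):  # pixel -> world at height z
    K=c["K"];d=np.array([(u-K[0,2])/K[0,0],(v-K[1,2])/K[1,1]]);p=d.copy()
    for _ in range(20): p=d/(1+c["k1"]*(p@p))
    r=c["R"].T@np.array([p[0],p[1],1]);o=-c["R"].T@c["t"]
    return o+r*(z-o[2])/r[2]
def wp(c,X):
    q=c["R"]@np.array(X)+c["t"];p=q[:2]/q[2];p=p*(1+c["k1"]*(p@p))
    return c["K"][:2,:2]@p+c["K"][:2,2]
def crop(im,u0,v0,u1,v1,s,name):
    cv2.imwrite(name,cv2.resize(im[v0:v1,u0:u1,::-1],None,fx=s,fy=s,interpolation=cv2.INTER_CUBIC))
E
python3 - <<'E'
from h import *
im=capture("top");crop(im,140,130,310,240,4.7,"pics/top1.png")
c=get_calibration("top")
for n,u,v,z in (("contactor",248,322,.052),("pivot",433,275,.065),("knob",430,332,.095)):
    print(n,pw(c,u*.64,v*.64,z).round(3))
E
```

```text
contactor [0.5   0.356 0.052]
pivot [0.571 0.051 0.065]
knob [0.473 0.059 0.095]
```

View pics/top1.png

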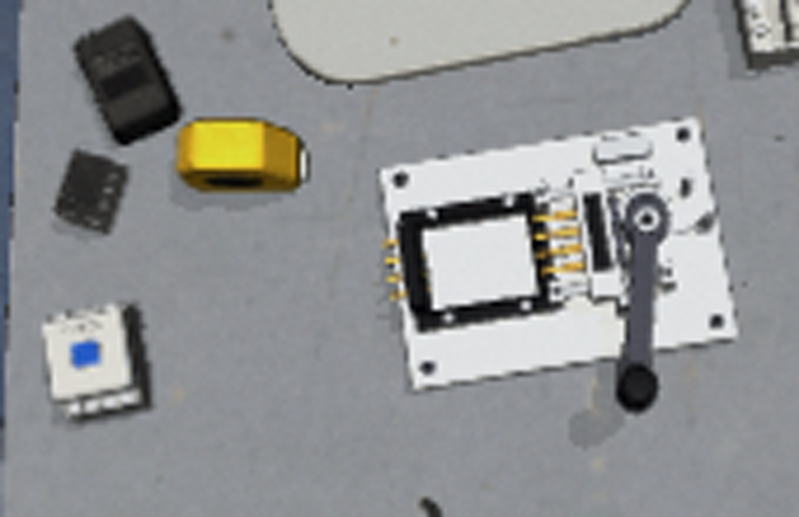

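Reading the crop: plate corners at (380,170), (697,118), (737,338) and (413,388). The pocket floor is white, with corners near (424,228), (530,219), (537,297) and (433,312). The contactor's upper-face corners are near (43,322), (122,308), (133,385) and (57,400), with terminal rows toward and away from the robot. The closer edge is clear.

```bash
cat > loc.py <<'E'
from h import *
def rigid(A,B): # A local -> B world, 2D
    a=A-A.mean(0);b=B-B.mean(0)
    th=np.arctan2((a[:,0]*b[:,1]-a[:,1]*b[:,0]).sum(),(a*b).sum())
    R=np.array([[np.cos(th),-np.sin(th)],[np.sin(th),np.cos(th)]])
    t=B.mean(0)-R@A.mean(0)
    return th,t,np.linalg.norm(A@R.T+t-B,axis=1)
E
python3 - <<'E'
from loc import *
c=get_calibration("top")
f=lambda P,z:np.array([pw(c,140+(u+.5)/4.7-.5,130+(v+.5)/4.7-.5,z)[:2] for u,v in P])
P=f([(380,170),(697,118),(737,338),(413,388)],.016)
# local jig: plate middle at y=+15.5mm ; +y = image left, +x = image up
A=np.array([(65,93+15.5),(65,-93+15.5),(-65,-93+15.5),(-65,93+15.5)])/1e3
th,t,r=rigid(A,P);print("jig",np.degrees(th),t,r*1e3)
for n,p,z in(("floor",(481,264),.016),("pivot",(647,216),.062),("knob",(637,388),.095)):
    w=f([p],z)[0];R=np.array([[np.cos(th),-np.sin(th)],[np.sin(th),np.cos(th)]]);print(n,w,"local",(w-t)@R)
C=f([(43,322),(122,308),(133,385),(57,400)],.052)
B=np.array([(22,22),(22,-22),(-22,-22),(-22,22)])/1e3
th2,t2,r2=rigid(B,C);print("cont",np.degrees(th2),t2,r2*1e3)
for u,v in((258,187),(495,145)):print("monitor low",pw(c,u*.64,v*.64,.1))
s=sense();print(cv2.Rodrigues(s["tcp_rot"])[0].round(3))
w=get_calibration("wrist");R=cv2.Rodrigues(s["tcp_rot"])[0]
print("cam in tool",R.T@(-w["R"].T@w["t"]-s["ee_pos"]),(w["R"]@R).round(2),w["K"][0,0])
E
```

```text
jig 8.285465041338398 [0.56489423 0.08409965] [1.23410799 0.55337048 0.74471868 1.43727553]
floor [0.55652421 0.14262226] local [0.00015076 0.05911793]
pivot [0.57258826 0.05014231] local [ 0.00272029 -0.03471166]
knob [0.47412593 0.05940226] local [-0.09337991 -0.01135944]
cont 10.312226622717148 [0.50294708 0.35719333] [0.61234455 0.51764175 0.46632675 0.815516  ]
monitor low [0.71620244 0.33543693 0.1       ]
monitor low [ 0.78231642 -0.05651326  0.1       ]
[[ 0.928  0.374 -0.001]
 [ 0.374 -0.928  0.002]
 [-0.    -0.002 -1.   ]]
cam in tool [ 0.06616052  0.00065061 -0.14255169] [[-0.    1.    0.  ]
 [-0.97 -0.   -0.26]
 [-0.26 -0.    0.97]] 266.346868125932
```

```bash
python3 -m creep '-1 .036 -.042 0 0;-1 .036 -.042 0 0;-1 .036 -.042 0 0;-1 .036 -.042 0 0;-1 .036 -.042 0 0;-1 .036 -.042 0 0;-1 .036 -.042 0 0;-1 .036 -.042 0 0;-1 .036 -.042 0 0' && python3 -m creep '-1 .034 -.039 .01 0;-1 .034 -.039 .01 0;-1 .034 -.039 .01 0;-1 .034 -.039 .01 0;-1 .034 -.039 .01 0;-1 .034 -.039 .01 0;-1 .034 -.039 .01 0;-1 0 0 0 0.1;-1 0 0 0 0.1;-1 0 0 0 0'
python3 - <<'E'
from loc import *
c=get_calibration("wrist");im=capture("wrist");cv2.imwrite("pics/w1.png",cv2.resize(im[:,:,::-1],(800,600),interpolation=cv2.INTER_CUBIC))
np.savez("w1.npz",**c);s=sense();print(s["ee_pos"],np.degrees(np.arctan2(*cv2.Rodrigues(s["tcp_rot"])[0][[1,0],0])),s["joint_pos"].round(2))
E
```

```text
t: 1.27
ee_pos: [0.4305, -0.1991, 0.2314]
tcp_rot: [3.084, 0.597, 0.0]
wrist_force: [0.7, -0.2, 0.8]
grip_width: 1.002
finger_force: 0.0
t: 2.52
ee_pos: [0.5488, 0.1414, 0.161]
tcp_rot: [3.128, 0.289, -0.001]
wrist_force: [-0.2, -0.7, -0.5]
grip_width: 0.999
finger_force: 0.0
[0.54880133 0.14128168 0.16114839] 10.58018191386226 [-0.31  0.49 -0.03  2.03  0.03  0.63 -1.74]
```

View pics/w1.png

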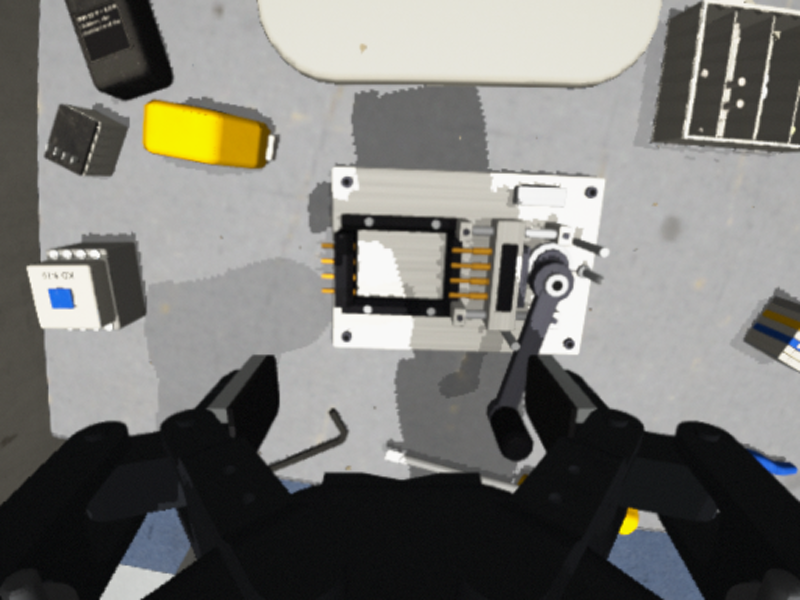

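The wrist view shows plate corners at (332,167), (604,179), (578,354) and (333,350). The pocket floor spans (357,232) to (446,298), the pivot is at (556,285), the knob top is near (516,445), and a pointed stud is at about (592,274). The contactor's top face is at (28,265)–(92,262)–(104,328)–(38,331).

Run:
```python
from loc import *
c=dict(np.load("w1.npz"));c["k1"]=float(c["k1"])
f=lambda P,z:np.array([pw(c,(u+.5)*.64-.5,(v+.5)*.64-.5,z)[:2] for u,v in P])
A=np.array([(65,108.5),(65,-77.5),(-65,-77.5),(-65,108.5)])/1e3
th,t,r=rigid(A,f([(332,167),(604,179),(578,354),(333,350)],.016));print("jig",np.degrees(th),t,r*1e3)
R=np.array([[np.cos(th),-np.sin(th)],[np.sin(th),np.cos(th)]])
for n,p,z in(("fl1",(357,232),.016),("fl2",(446,232),.016),("fl3",(444,299),.016),("fl4",(357,297),.016),("pivot",(556,285),.064),("stud",(592,274),.0465)):
    w=f([p],z)[0];print(n,w,"local",(w-t)@R)
B=np.array([(22,22),(22,-22),(-22,-22),(-22,22)])/1e3
th2,t2,r2=rigid(B,f([(28,265),(92,262),(104,328),(38,331)],.052));print("cont",np.degrees(th2),t2,r2*1e3)
```

```text
jig 8.781594757921225 [0.56514375 0.08446031] [1.46443322 1.22346782 1.55212427 0.95894213]
fl1 [0.57368167 0.17707276] local [0.02257683 0.09022332]
fl2 [0.58490076 0.11667647] local [0.0244438  0.02882223]
fl3 [0.53755025 0.10801403] local [-0.02367413  0.02749026]
fl4 [0.5275813  0.16981533] local [-0.02409111  0.09008904]
pivot [0.57111386 0.05127556] local [ 0.00083387 -0.03370719]
stud [0.57929428 0.02280565] local [ 0.00457193 -0.06309225]
cont 10.490379255749016 [0.50290941 0.35711283] [0.46750454 2.24919286 1.54992732 3.93251196]
```

```bash
python3 -m creep '-1 -.0014 -.0551 0 0;-1 -.0014 -.0551 0 0;-1 -.0014 -.0551 0 0;-1 -.0013 -.0552 0 0;-1 0 0 .045 0;-1 0 0 .045 0;-1 0 0 .03 0;-1 0 0 .02 0;-1 0 0 .007 0;-1 0 0 0 0' 40 && python3 -m creep '1 0 0 0 0;1 0 0 0 0;1 0 0 0 0;1 0 0 0 0;1 0 0 0 0;1 0 0 0 0'
python3 - <<'E'
from loc import *
s=sense();print(s["ee_pos"],np.degrees(np.arctan2(*cv2.Rodrigues(s["tcp_rot"])[0][[1,0],0])),s["joint_pos"].round(2),s["grip_width"],s["finger_force"])
E
```

```text
t: 3.82
ee_pos: [0.5038, 0.3572, 0.0146]
tcp_rot: [-3.128, -0.287, -0.001]
wrist_force: [-0.1, -0.2, -0.0]
grip_width: 1.002
finger_force: 0.0
t: 4.58
ee_pos: [0.5041, 0.358, 0.0155]
tcp_rot: [-3.127, -0.287, -0.003]
wrist_force: [-0.4, -0.3, 5.5]
grip_width: 0.52
finger_force: 42.2
[0.50414965 0.35804223 0.01545231] 10.486446787472786 [-0.68  0.75 -0.02  1.97  0.03  0.42 -2.11] 0.519750630280967 42.17629976570606
```

```bash
python3 -m creep '1 0 0 -.02 0;1 0 0 -.04 0;1 0 0 -.04 0;1 0 0 0 -.1707;1 0 0 0 -.1707;1 0 0 0 -.1707;1 0 0 0 -.1707;1 0 0 0 -.1707;1 0 0 0 -.1707;1 0 0 0 -.1707' 60 && python3 -m creep '1 0 0 0 -.1707;1 0 0 0 -.1707;1 0 0 0 0;1 0 0 0 0'
python3 - <<'E'
from loc import *
s=sense();a=np.arctan2(*cv2.Rodrigues(s["tcp_rot"])[0][[1,0],0]);print(s["ee_pos"],np.degrees(a),s["joint_pos"].round(2),s["grip_width"],s["finger_force"])
j=np.radians(8.5);n=np.array([.565,.0843])+.059*np.array([-np.sin(j),np.cos(j)]);d=n-s["ee_pos"][:2]
print(n,"tx",d@[np.cos(a),np.sin(a)],"ty",d@[np.sin(a),-np.cos(a)])
c=get_calibration("wrist");im=capture("wrist");np.savez("w2.npz",**c);cv2.imwrite("pics/w2.png",cv2.resize(im[:,:,::-1],(800,600),interpolation=cv2.INTER_CUBIC))
E
```

```text
t: 5.82
ee_pos: [0.5031, 0.3558, 0.1146]
tcp_rot: [2.419, 2.003, -0.002]
wrist_force: [-0.0, 0.5, -2.8]
grip_width: 0.518
finger_force: 62.8
t: 6.32
ee_pos: [0.5034, 0.3565, 0.1144]
tcp_rot: [2.054, 2.377, -0.001]
wrist_force: [-0.0, -0.2, -2.8]
grip_width: 0.517
finger_force: 62.7
[0.50335469 0.35645596 0.11441077] 98.33563992637423 [-0.38  0.64 -0.45  1.93  0.43  0.67 -0.95] 0.516673569776455 62.73770436644554
[0.55627924 0.14265194] tx -0.21921791527068632 ty 0.0213699174215826
```

View pics/w2.png

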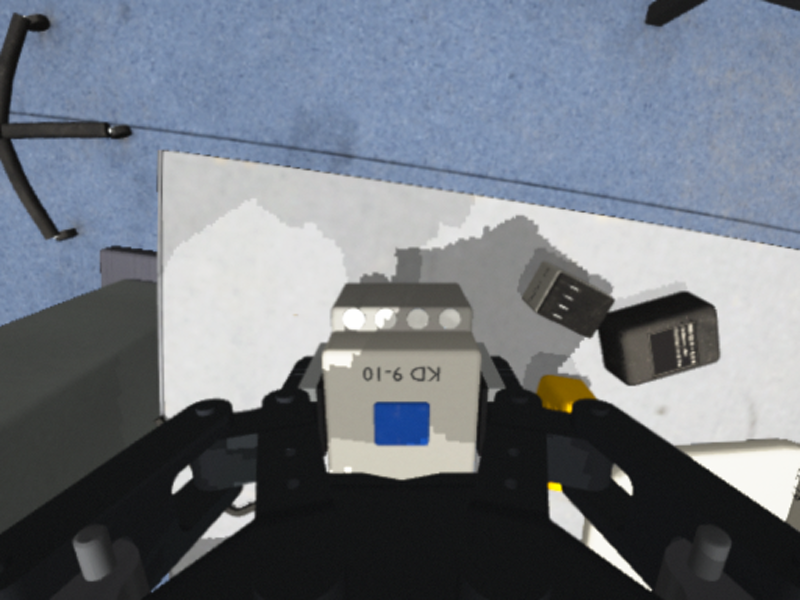

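The contactor sits square between the pads. Its top-face edge is at row 347, the ledge's outer edge about row 308, and the bottom edge about row 283.

Run:
```python
from loc import *
c=dict(np.load("w2.npz"));c["k1"]=float(c["k1"]);s=sense();R=cv2.Rodrigues(s["tcp_rot"])[0]
zb=s["ee_pos"][2]-.0155
for n,v,h,x in(("top",347,.052,.022),("ledge",308,.034,.029),("bot",283,0,.029)):
    p=R.T@(pw(c,(402.5)*.64-.5,(v+.5)*.64-.5,zb+h)-s["ee_pos"]);print(n,p.round(4),"offset",p[0]-x)
```

```text
top [ 0.0212  0.     -0.0365] offset -0.000759581552931661
ledge [ 0.0268  0.     -0.0185] offset -0.0021869344901598448
bot [0.0264 0.0001 0.0155] offset -0.0025634294355001627
```

```bash
python3 -m creep '1 -.0544 .0053 0 0;1 -.0544 .0053 0 0;1 -.0544 .0053 0 0;1 -.0545 .0054 0 0;1 0 0 .03 0;1 0 0 .03 0;1 0 0 .005 0;1 0 0 0 0'
python3 - <<'E'
from loc import *
s=sense();a=np.arctan2(*cv2.Rodrigues(s["tcp_rot"])[0][[1,0],0]);print(s["ee_pos"],np.degrees(a))
j=np.radians(8.5);n=np.array([.565,.0843])+(.059+.0015)*np.array([-np.sin(j),np.cos(j)]);d=n-s["ee_pos"][:2]
print("tx",d@[np.cos(a),np.sin(a)],"ty",d@[np.sin(a),-np.cos(a)])
im=capture("top");crop(im,205,145,275,215,8,"pics/t3.png")
im2=capture("wrist");crop(im2,130,100,400,320,2.9,"pics/w3.png")
E
```

```text
t: 7.38
ee_pos: [0.5568, 0.1455, 0.0496]
tcp_rot: [2.05, 2.38, 0.0]
wrist_force: [0.3, -0.1, -2.6]
grip_width: 0.517
finger_force: 62.5
[0.55679891 0.1454844  0.04959761] 98.51493914416223
tx -0.001224293985182348 ty -0.0009329362121074681
```

View pics/w3.png

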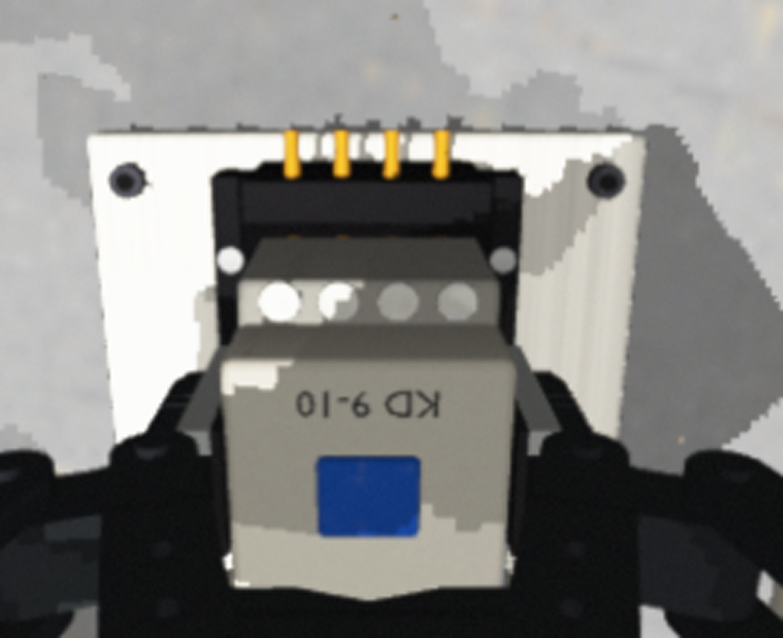

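The ledge centre is at column 369 and the nest centre at 367.5, so it is aligned. I'll descend with a small correction.

```bash
python3 -m creep '1 -.001 -.0005 0 0;1 0 0 .004 0;1 0 0 .004 0;1 0 0 .004 0;1 0 0 0 0' && python3 -m creep '1 0 0 .003 0;1 0 0 .003 0;1 0 0 .001 0;1 0 0 0 0'
```

```text
t: 8.1
ee_pos: [0.556, 0.1438, 0.0368]
tcp_rot: [-2.05, -2.38, 0.001]
wrist_force: [-0.5, 0.5, -3.5]
grip_width: 0.52
finger_force: 62.5
t: 8.6
ee_pos: [0.5564, 0.1439, 0.0315]
tcp_rot: [2.05, 2.379, -0.0]
wrist_force: [-2.4, -0.8, 8.1]
grip_width: 0.52
finger_force: 64.2
```

```bash
python3 -m creep '-1 0 0 0 0;-1 0 0 0 0;-1 0 0 0 0;-1 0 0 -.02 0;-1 0 0 -.05 0;-1 0 0 -.05 0;-1 -.04 0 0 0;-1 0 0 0 0'
python3 - <<'E'
from loc import *
s=sense();a=np.arctan2(*cv2.Rodrigues(s["tcp_rot"])[0][[1,0],0]);print(s["ee_pos"],np.degrees(a),s["joint_pos"].round(2))
c=get_calibration("wrist");im=capture("wrist");np.savez("w4.npz",**c);cv2.imwrite("pics/w4.png",cv2.resize(im[:,:,::-1],(800,600),interpolation=cv2.INTER_CUBIC))
E
```

```text
t: 9.6
ee_pos: [0.5629, 0.0999, 0.1504]
tcp_rot: [2.057, 2.372, -0.003]
wrist_force: [0.5, 0.8, -0.0]
grip_width: 1.001
finger_force: 0.0
[0.56286775 0.09991969 0.15042906] 98.14871128061688 [ 0.11  0.55 -0.51  2.01  0.42  0.69 -0.52]
```

View pics/w4.png

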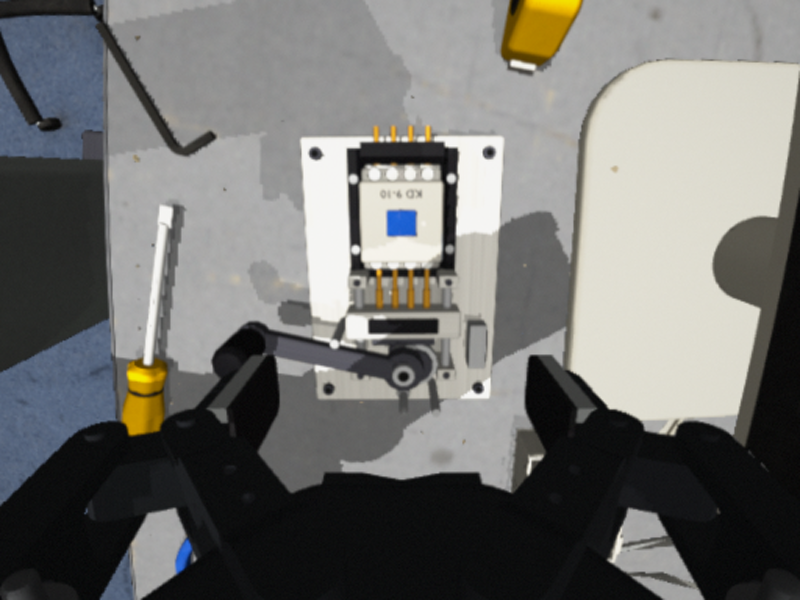

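The contactor is seated square in the pocket with the pins just short of it. Next is the knob.

```bash
python3 -m creep '-1 -.014 -.0463 0 0;-1 -.014 -.0462 0 0;-1 0 0 0 0;-1 0 0 .03 0;-1 0 0 .03 0;-1 0 0 .018 0;-1 0 0 0 0' 50
python3 - <<'E'
from loc import *
s=sense();a=np.arctan2(*cv2.Rodrigues(s["tcp_rot"])[0][[1,0],0]);print(s["ee_pos"],np.degrees(a),s["joint_pos"].round(2))
im=capture("wrist");cv2.imwrite("pics/w5.png",cv2.resize(im[:,:,::-1],(800,600),interpolation=cv2.INTER_CUBIC))
E
```

```text
t: 10.52
ee_pos: [0.4748, 0.0643, 0.071]
tcp_rot: [-2.047, -2.38, 0.002]
wrist_force: [0.2, 0.0, -0.3]
grip_width: 1.0
finger_force: 0.0
[0.47479639 0.06425186 0.0710174 ] 98.59821798080844 [ 0.06  0.59 -0.38  2.25  0.57  0.4  -0.64]
```

View pics/w5.png

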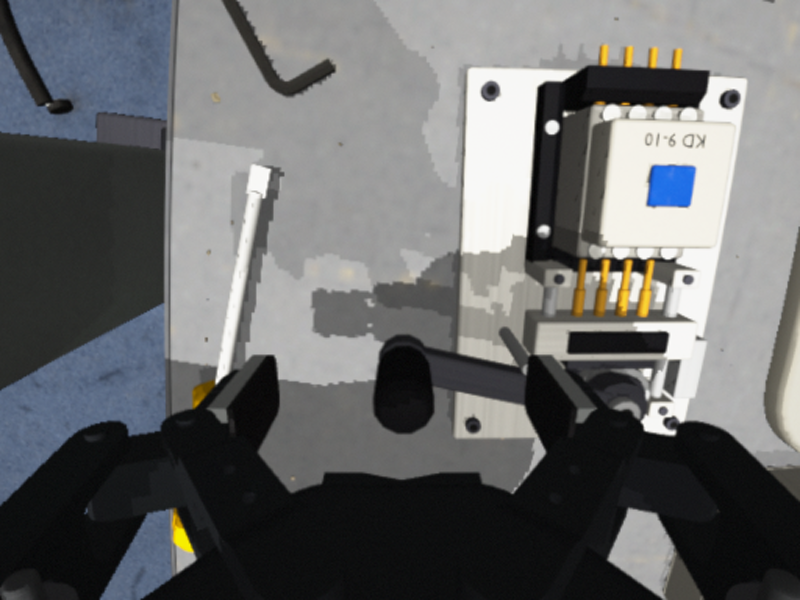

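The knob is centred between the fingers at column 404. I'll shift 5 mm along tool -x and pinch.

```bash
python3 -m creep '-1 -.0055 0 .001 0;1 0 0 0 0;1 0 0 0 0;1 0 0 0 0;1 0 0 0 0;1 0 0 0 0;1 0 0 0 0;1 0 0 0 0' 50
python3 - <<'E'
from loc import *
s=sense();a=np.arctan2(*cv2.Rodrigues(s["tcp_rot"])[0][[1,0],0]);print(np.degrees(a),s["joint_pos"].round(2))
j=np.radians(8.5);piv=np.array([.5700,.0511]);J=np.array([[np.cos(j),-np.sin(j)],[np.sin(j),np.cos(j)]])
T=np.array([[np.cos(a),np.sin(a)],[np.sin(a),-np.cos(a)]])
p=s["ee_pos"][:2];l=J.T@(p-piv);print("pos",p,"local from pivot",l,"q",1.8-np.arctan2(-l[0],-l[1]),"rad",np.hypot(*l))
k=lambda q:piv+J@np.array([-.095*np.sin(1.8-q),-.095*np.cos(1.8-q)])
prev=p
for q in np.linspace(0,1.8,13)[1:]:
    w=k(q);print(round(q,2),(T@(w-prev)).round(4));prev=w
print(prev)
E
```

```text
t: 11.58
ee_pos: [0.4763, 0.0578, 0.0717]
tcp_rot: [2.05, 2.38, 0.002]
wrist_force: [0.0, 0.1, 5.9]
grip_width: 0.22
finger_force: 49.0
98.51225507333235 [ 0.07  0.59 -0.38  2.25  0.57  0.4  -0.64]
pos [0.47632123 0.05784725] local from pivot [-0.09165248  0.02051974] q 0.008949435566212971 rad 0.0939214397627258
0.15 [-0.013  -0.0031]
0.3 [-0.0142 -0.0001]
0.45 [-0.0141  0.0021]
0.6 [-0.0136  0.0041]
0.75 [-0.0128  0.0061]
0.9 [-0.0118  0.008 ]
1.05 [-0.0105  0.0097]
1.2 [-0.0089  0.0111]
1.35 [-0.0071  0.0123]
1.5 [-0.0052  0.0132]
1.65 [-0.0032  0.0139]
1.8 [-0.0011  0.0142]
[ 0.58404189 -0.04285651]
```

```bash
python3 -m creep '1 -.013 -.002 0 0;1 -.0142 0 0 0;1 -.0141 .0021 0 0;1 -.0136 .0041 0 0;1 -.0128 .0061 0 0;1 -.0118 .008 0 0;1 -.0105 .0097 0 0;1 0 0 0 0' 60
python3 - <<'E'
from loc import *
s=sense();a=np.arctan2(*cv2.Rodrigues(s["tcp_rot"])[0][[1,0],0]);print(np.degrees(a))
j=np.radians(8.5);piv=np.array([.5700,.0511]);J=np.array([[np.cos(j),-np.sin(j)],[np.sin(j),np.cos(j)]])
T=np.array([[np.cos(a),np.sin(a)],[np.sin(a),-np.cos(a)]])
p=s["ee_pos"][:2];l=J.T@(p-piv);print("q",1.8-np.arctan2(-l[0],-l[1]),"rad",np.hypot(*l),"jigframe F",J.T@s["wrist_force"][:2])
E
```

```text
t: 12.58
ee_pos: [0.5169, -0.0281, 0.0717]
tcp_rot: [2.053, 2.378, -0.001]
wrist_force: [-3.6, 1.6, 10.3]
grip_width: 0.22
finger_force: 59.9
98.40701916107514
q 1.0607012910821387 rad 0.09537556840721707 jigframe F [-3.31194735  2.13484276]
```

```bash
python3 -m creep '1 -.0089 .0111 0 0;1 -.0071 .0123 0 0;1 -.0052 .0132 0 0;1 -.0032 .0139 0 0;1 -.0011 .013 0 0;1 0 0 0 0;1 0 0 0 0'
python3 - <<'E'
from loc import *
s=sense();a=np.arctan2(*cv2.Rodrigues(s["tcp_rot"])[0][[1,0],0]);print(np.degrees(a))
j=np.radians(8.5);piv=np.array([.5700,.0511]);J=np.array([[np.cos(j),-np.sin(j)],[np.sin(j),np.cos(j)]])
T=np.array([[np.cos(a),np.sin(a)],[np.sin(a),-np.cos(a)]])
p=s["ee_pos"][:2];l=J.T@(p-piv);print("l",l,"q",1.8-np.arctan2(-l[0],-l[1]),"rad",np.hypot(*l),"jigframe F",J.T@s["wrist_force"][:2])
np.savez("w6.npz",**get_calibration("wrist"))
im=capture("wrist");crop(im,190,110,350,250,4.2,"pics/w6.png");cv2.imwrite("pics/w6raw.png",im[:,:,::-1])
im=capture("top");crop(im,205,145,310,225,7,"pics/t6.png");cv2.imwrite("pics/t6raw.png",im[:,:,::-1])
E
```

```text
t: 13.45
ee_pos: [0.5819, -0.0444, 0.0717]
tcp_rot: [-2.051, -2.378, 0.006]
wrist_force: [-2.7, -0.4, 10.2]
grip_width: 0.216
finger_force: 59.9
98.4522929750129
l [-0.0023698  -0.09623788] q 1.7753805323690406 rad 0.09626705464733513 jigframe F [-2.71076762  0.00366401]
```

View pics/w6.png

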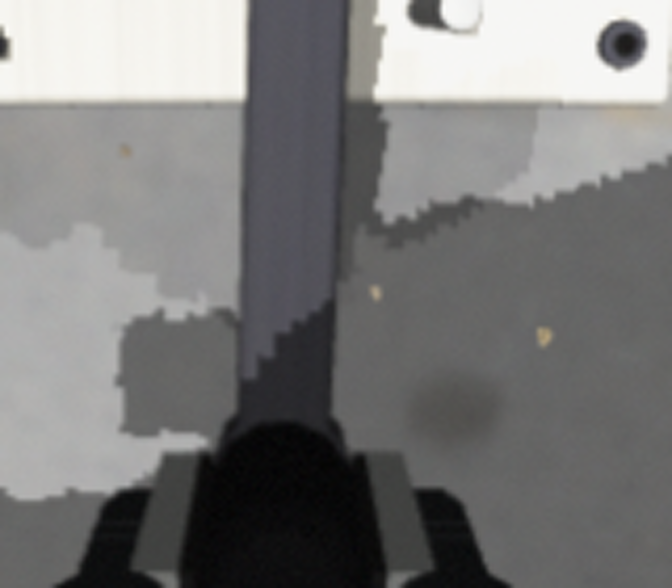

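The arm's edges run at columns 248/348 (row 0) and 240/330 (row 390). The plate's -y edge lies along row ~103. I'll measure the arm's direction against the plate.

Run:
```python
from loc import *
c=dict(np.load("w6.npz"));c["k1"]=float(c["k1"])
f=lambda u,v,z:pw(c,190+(u+.5)/4.2-.5,110+(v+.5)/4.2-.5,z)[:2]
ang=lambda d:np.degrees(np.arctan2(d[1],d[0]))
print("arm L",ang(f(240,390,.059)-f(248,0,.059)),"R",ang(f(331,300,.059)-f(348,0,.059)),"width",np.linalg.norm(f(248,0,.059)-f(348,0,.059)))
print("plate edge",ang(f(10,103,.016)-f(660,103,.016)))
m=(f(248,0,.059)+f(348,0,.059))/2;n=(f(242,300,.059)+f(331,300,.059))/2
print("arm mid",m,n,ang(n-m))
im=cv2.imread("pics/w6raw.png");cv2.imwrite("pics/w6b.png",cv2.resize(im[0:170,190:360],None,fx=3.5,fy=3.5,interpolation=cv2.INTER_CUBIC))
j=np.radians(8.5);piv=np.array([.5700,.0511]);J=np.array([[np.cos(j),-np.sin(j)],[np.sin(j),np.cos(j)]])
for w in(m,n):print("local from pivot",J.T@(w-piv))
```

```text
arm L -83.24863968009866 R -84.12585665865447 width 0.013384716694107917
plate edge -171.51575768814473
arm mid [0.57381797 0.02377394] [ 0.57838674 -0.01739283] -83.66712336249006
local from pivot [-0.00026301 -0.02759024]
local from pivot [-0.00182927 -0.06898013]
```

View pics/w6b.png

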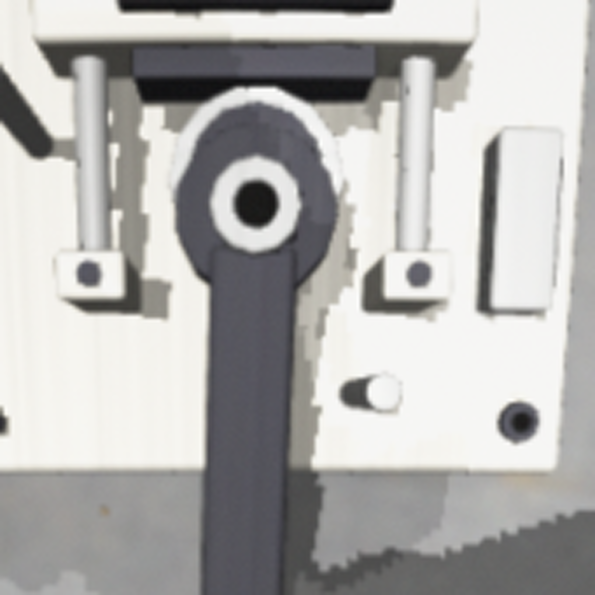

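The view shows the arm short of square by about 2° (-83.7° against -81.5°), with the stud hidden beneath it. I'll move on 3 mm and re-measure the edges with code.

```bash
python3 -m creep '1 0 .003 0 0;1 0 0 0 0;1 0 0 0 0'
cat > arm.py <<'E'
from loc import *
def arm(im,c):
    g=cv2.GaussianBlur(cv2.cvtColor(im,cv2.COLOR_RGB2GRAY),(3,3),0).astype(float)
    out=[]
    for lo,hi,sg in((240,256,-1),(266,280,1)):
        P=[]
        for v in range(82,132):
            d=sg*(g[v,lo+1:hi+1]-g[v,lo-1:hi-1]);i=int(d.argmax())
            if d[i]<25 or i in(0,len(d)-1):continue
            a,b,e=d[i-1:i+2];u=lo+i+.5*(a-e)/(a-2*b+e)
            P.append(pw(c,u,v,.059)[:2])
        P=np.array(P)
        for _ in range(3):
            k=np.polyfit(P[:,1],P[:,0],1);r=abs(np.polyval(k,P[:,1])-P[:,0]);P=P[r<2*r.mean()+1e-6]
        out.append((len(P),np.degrees(np.arctan2(-1,-k[0])).round(2),np.polyval(k,.02).round(4),r.mean().round(5)))
    return out
E
python3 - <<'E'
from arm import *
c=dict(np.load("w6.npz"));c["k1"]=float(c["k1"])
print("before",arm(cv2.imread("pics/w6raw.png")[:,:,::-1].copy(),c))
c=get_calibration("wrist");im=capture("wrist");print("now",arm(im,c))
s=sense();j=np.radians(8.5);J=np.array([[np.cos(j),-np.sin(j)],[np.sin(j),np.cos(j)]])
l=J.T@(s["ee_pos"][:2]-[.57,.0511]);print(s["ee_pos"],"l",l,"q",1.8-np.arctan2(-l[0],-l[1]),J.T@s["wrist_force"][:2])
E
```

```text
t: 13.92
ee_pos: [0.5846, -0.0441, 0.0717]
tcp_rot: [-2.051, -2.379, 0.006]
wrist_force: [-3.3, -1.2, 9.5]
grip_width: 0.223
finger_force: 59.8
before [(40, np.float64(-83.63), np.float64(0.5674), np.float64(3e-05)), (27, np.float64(-83.62), np.float64(0.5814), np.float64(3e-05))]
now [(40, np.float64(-82.09), np.float64(0.5684), np.float64(2e-05)), (34, np.float64(-72.13), np.float64(0.5868), np.float64(0.00083))]
[ 0.58462742 -0.04407722  0.07173566] l [ 0.00039867 -0.09629385] q 1.8041400771116238 [-4.13616048 -0.37176594]
```

```bash
python3 -m creep '1 0 .0008 0 0;1 0 0 0 0;1 0 0 0 0'
python3 - <<'E'
from arm import *
for _ in range(3):
    c=get_calibration("wrist");im=capture("wrist");print("arm",arm(im,c)[0])
# plate -y edge and yaw, same picture
g=cv2.GaussianBlur(cv2.cvtColor(im,cv2.COLOR_RGB2GRAY),(3,3),0).astype(float)
P=[]
for u in list(range(200,236))+list(range(292,335)):
    d=g[124:145,u]-g[126:147,u];i=int(d.argmax())
    if 0<i<20 and d[i]>25:
        a,b,e=d[i-1:i+2];P.append(pw(c,u,125+i+.5*(a-e)/(a-2*b+e),.016)[:2])
P=np.array(P)
for _ in range(4):
    k=np.polyfit(P[:,0],P[:,1],1);r=abs(np.polyval(k,P[:,0])-P[:,1]);P=P[r<2*r.mean()+1e-6]
print("yaw",np.degrees(np.arctan(k[0])),len(P),r.mean())
E
```

```text
t: 14.35
ee_pos: [0.5854, -0.044, 0.0717]
tcp_rot: [-2.051, -2.379, 0.006]
wrist_force: [-3.2, -1.1, 9.8]
grip_width: 0.222
finger_force: 59.8
arm (34, np.float64(-81.6), np.float64(0.5686), np.float64(2e-05))
arm (37, np.float64(-81.55), np.float64(0.5686), np.float64(3e-05))
arm (31, np.float64(-81.52), np.float64(0.5686), np.float64(2e-05))
yaw 8.506851538633818 48 1.7630288624372966e-05
```

```bash
python3 -c "
from bench import *
print(finish_job())"
```

```text
the job is handed in; nothing more can be done
None
```

I loaded the contactor square at the bottom of the pocket, then brought the cam lever to highest lift and handed in while still holding it, within 0.1° of the jig's axis over the stud. I last saw the contactor just before turning the lever, so I did not look at it again under pin pressure.

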